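Latch the cover of a small vacuum chamber

ROBOT

A 6-joint arm with a two-finger parallel gripper is mounted at the origin on the work surface. World frame = base frame: x ahead of the robot, y to its left, z up, the work surface at z = 0. Lengths are in mm, angles in rad, forces in N, time in s.
With the tool pointing down it reaches from about 350 to 875 mm from the base axis. Payload 4.2 kg.
Tool frame: the origin (TCP) lies at the very end of the fingers, on their centre line; the grasp point (between the pads) lies 19 mm behind it; z points along the fingers, y is the line along which they close (so a half turn about z gives the same grasp; the last joint's range is limited). The gripper opens to 85 mm and grips with 20 to 120 N. Pads are 22 mm wide; open, the fingers measure 114 mm over their backs; the gripper's body (76 mm by 85 mm) begins 54 mm behind the grasp point. The pads swing forward as they close: fully open they stand 13 mm farther back than shut.
Start: joints at [1.423, 0.385, 0.008, 0, -1.194, -0.259], TCP at [247.262, 573.987, 231.312] pointing down, gripper open.
Joint ranges: [-3.14, 3.14], [-1.21, 2.06], [-1.07, 1.41], [-3.16, 2.05], [-2.99, -0.16], [-3.1, 3.1]. Speed limits (rad/s): [2.79, 2.79, 3.14, 3.14, 3.14, 3.14].

INTERFACE

Orientations are given as a unit quaternion [x, y, z, w].
In Python, from bench import read_state, get_image, camera_model, job_done gives the robot as it stands.
- The arm moves only by the shell command python3 -m handwheel 'ROWS'. ROWS is JSON, a list of rows, each a list of 7 numbers: the shift along the tool's x, y, z in m, then the turn, a rotation vector about the tool's x, y, z in rad, then the gripper's target within -1 to 1 (fully open at 1, half-way at 0, shut at -1). In form: [[dx, dy, dz, wx, wy, wz, jaw], ...]. A call has 1 to 10 rows; each row is the pose to reach, as a shift and turn from the pose commanded when the call began, along the tool's axes at that moment; what a row does not reach only later rows make up. A row lasts 1/8 s, in which the tool goes at most 62.5 mm and 10.7 degrees, less where a joint would pass 70% of its speed; a pose out of reach is approached as far as the arm can. A call with a gripper value outside its range is refused whole. The fingers move at their own pace and stop on an object; the grip force is fixed at half the most. Time passes only in rows, so rows that repeat a pose let the fingers close. It gives the time, the measured TCP pose, the force, the opening and the grip force at its end, in the units of the state.
- read_state(): the state, without advancing time (a new reading comes with each control period).
- get_image(name): name is "scene" or "top" or "wrist"; returns (picture, depth): 384x512x3 uint8, blue, green, red; 384x512 float32, mm along the optical axis (not along the pixel's ray), 0 where there is no reading.
- camera_model(name): a dict with "K" (3x3 intrinsics, pixels), "rvec" (rotation vector, rad) and "tvec" (3), from world to camera coordinates, as OpenCV has them; the wrist camera has in their place "hand_eye" (4x4, takes a point from camera to tool coordinates, whose origin is the TCP and whose axes are the flange's). Camera axes: x right, y down, z forward; pixel columns grow to the right and rows downward; lengths in mm; the calibration is good to about 2 mm. A picture is of the moment at which its call begins: read the wrist's pose just before it. camera_model takes no time and is no camera call.
- job_done(): hands the job in; it is judged then, once.
The state is a dict: "clock": time; "joints": joint angles; "joint_vel": joint speeds; "joint_efforts": joint torques, N m; "position": TCP position; "ee_rot": TCP orientation; "contact_force": force on the tool from outside, world axes, zero at the start; "wrist_torque": the same for the moment, N m; "gripper_width": finger opening in mm; "grasp_force": force on a finger pad.
Only numpy, scipy, OpenCV 4.12 (cv2) and the standard library are available. Lean on these libraries where they do the work, as an engineer would, in place of code of your own. Each camera call takes 0.05 s, during which the arm holds its last target. There are 200 camera calls.

TASK

The end cover of the small steel vacuum chamber lies loosely on its gasket. Take the draw latch's loose steel loop by its orange tab, lift its bar over the brass hook on the cover, set it down on the ledge behind the hook and draw it back fully under the hook's nose; then push the red lever over past its dead centre until it lies fully home and the gasket is squeezed. Be gentle: feel for the ledge and the hook rather than forcing the loop against them, do not press hard on lever or cover, and do not disturb the loose parts around.

Things in the scene. Friction and masses are not known exactly. Their poses are not given: they have to be found in the camera images.
- chamber: Fixed steel vessel lying in aluminium saddles. Origin on the table under it; own +x runs along the vessel to the cover end, z up. Vessel 96 mm across, axis 80 mm up; flanges and cover 120 mm across (tops 140 mm); spans x -145 to +71 mm, two guide rods at axis height, y +-48, reach x 96; side port at x -75 to y +80. The latch lies on top in the plane y = 0; its parts turn about chamber y.
- cover: Round steel end cover, 120 mm across, x 53 to 71 mm in the chamber frame; same origin and axes as the chamber. Slides a few mm towards chamber -x against the gasket's spring (16 N per mm). Carries on top the brass keeper hook, 16 mm wide along y.
- gasket_squeeze (a joint): How far the gasket is squeezed, m: 0 loose, 0.002 to 0.006 when latched (limit 0.007).
- keeper_seat (a point): Nominal centre of the hooked bar (chamber x 62, y 0, z 148 mm); the hook itself is clamped up to 1.5 mm off it in x and 4 mm in z, which the reading does not show: find it by feel. Nominally from here: ledge top 3 mm below, reaching 18 mm to +x; post face 3 mm to -x, its top 12 mm above; nose reaching 2 mm to +x, underside 6 mm above. Lower the bar 7 to 14 mm to +x, then slide it to -x.
- lever: Latch lever: red flat paddle 22 mm wide (y), 6 mm thick, from 22 to 90 mm from the pivot, on a steel shank. Origin on the pivot, handle along its own -x.
- lever_angle (a joint): Rad. 0 = home on its stop, handle level along chamber -x (away from the cover); grows as it rises; pi/2 straight up; stop at 1.95, leaning to the cover. Stays where left (friction 0.035 N m). With the loop hooked, resistance starts near 1.0, peaks near 0.6 at 5 to 10 N at the handle's end; dead centre about 0.2, below which the loop's pull drives it home.
- lever_pivot (a point): The lever's pivot, on the chamber at x = 0, y = 0, z = 150 mm.
- handle_tip (a point): Near the end of the red handle, on its centre line, 88 mm from the pivot (the paddle ends at 90 mm).
- loop: Steel loop: two 5 mm side rods, 27 mm apart (y), from a pin on the lever to a 6 mm round cross bar 75 mm from the pin; orange tab beyond. Origin on the pin, +x to the bar. The pin is at x -17.7, z -3 mm in the lever's frame, so moving the bar swings the lever too: the bar reaches behind the nose with the lever at 1.5 to 1.95 rad; pulling the tab to chamber +x brings it there.
- loop_angle (a joint): Turn of the loop relative to the lever about chamber y, rad; the loop's slope above level (towards chamber +x) is -(lever_angle + loop_angle). Range -2.5 to 0.3. Stiff (friction 0.045 N m): it stays where left and turns along with the lever, so a bar not drawn back under the nose is lifted off when the lever is pushed over.
- loop_bar (a point): Centre of the loop's cross bar.
- loop_tab (a point): Centre of the orange tab: a roller 16 mm in diameter, 14 mm wide, axis along chamber y; in the loop's frame 34 mm beyond the bar and 5 mm above it. Pinch across the 14 mm (fingers closing along chamber y); the loop can turn between the pads.
- blank_flange: Loose bystander: steel blank flange, disc 76 mm across, 16 mm high; origin under its centre.
- centering_ring: Loose bystander: aluminium ring 52 mm across, 10 mm high.
- spacer_ring: Loose bystander: black ring 68 mm across, 14 mm high.
- claw_clamp: Loose bystander: aluminium claw clamp 50 x 24 x 35 mm.
- wrench: Loose bystander: wrench 160 mm long, lying flat.
- grease_jar: Loose bystander: jar 52 mm across, 55 mm high.
- gauge_head: Loose bystander: gauge head standing upright, 40 mm across, 90 mm high, black on a steel foot.

How it is judged (in metres and radians):
On the way:
1. The loop's bar is down behind the hook (less than 7 mm above its nominal seat), with the lever still standing open (more than 1.15 rad) (x of loop_bar in the frame of keeper_seat between -0.007 and 0.016 m and z of loop_bar in the frame of keeper_seat between -0.009 and 0.007 m and value of joint lever_angle above 1.15 rad), for 0.2 s.
At the end, for the whole second after the job is handed in: The lever lies home (within 0.08 rad of its stop) and at rest, the loop's bar is hooked in the keeper (within 7 to 10 mm of its nominal seat), and the loop's pull squeezes the gasket by more than 1.2 mm (value of joint lever_angle below 0.08 rad and value of joint gasket_squeeze above 0.0012 m and x of loop_bar in the frame of keeper_seat between -0.007 and 0.007 m and z of loop_bar in the frame of keeper_seat between -0.009 and 0.01 m and velocity of joint lever_angle between -0.05 and 0.05 rad/s); the robot touches nothing.
It fails at once if With the lever standing open (above 1.15 rad), the loop is forced against the cover's hook or ledge with more than 18 N (value of joint lever_angle above 1.15 rad and contact force between loop and cover above 18 N).
It fails at once if While the lever is being pushed over (below 1 rad), the robot presses on the latch with more than 20 N (value of joint lever_angle below 1 rad and contact force between any of the fingers, the arm and lever above 20 N).
It fails at once if The robot presses on the cover or its hook with more than 12 N (contact force between any of the fingers, the arm and cover above 12 N).
It fails at once if A loose bystander is moved by more than 15 mm (distance of any of blank_flange, centering_ring, spacer_ring, claw_clamp, wrench, grease_jar, gauge_head from where it was at the start of the episode above 0.015 m).
It also fails if it takes over 72 s, if anything falls off the work surface, if the arm or the gripper's body presses on something with over 40 N, if the wrist force passes 120 N, or if a joint passes its speed limit or range.

## Working session

There is one attempt and no reset: what is moved stays moved. The work goes in short steps, Python scripts to look and compute and a shell command to move; the robot and the scene stay as the last step left them, time stands still between calls to the robot, and variables do not carry over. Pictures are saved under pics/ and viewed, at most 10 in all, crops included, and the job is handed in when it is done.

```bash
mkdir -p pics; ls; cat > h.py <<'E'
import numpy as np, cv2
from scipy.spatial.transform import Rotation as R
from bench import read_state, get_image, camera_model, job_done
def cam(n):
    m=camera_model(n); K=np.array(m["K"],float)
    if n=="wrist":
        s=read_state(); H=np.array(m["hand_eye"],float)
        T=np.eye(4); T[:3,:3]=R.from_quat(s["ee_rot"]).as_matrix(); T[:3,3]=s["position"]
        return K,T@H
    T=np.eye(4); T[:3,:3]=R.from_rotvec(np.array(m["rvec"],float).ravel()).as_matrix(); T[:3,3]=np.ravel(m["tvec"])
    return K,np.linalg.inv(T)
def cloud(n):
    K,C=cam(n); im,d=get_image(n)
    v,u=np.mgrid[:d.shape[0],:d.shape[1]]
    P=np.stack([(u-K[0,2])/K[0,0]*d,(v-K[1,2])/K[1,1]*d,d],-1)
    W=P@C[:3,:3].T+C[:3,3]; W[d<=0]=np.nan
    return im,W
E
python3 - <<'E'
from h import *
s=read_state(); print({k:np.round(v,3).tolist() for k,v in s.items()})
for n in("scene","top","wrist"):
    im,W=cloud(n); cv2.imwrite(f"pics/{n}0.png",im); np.save(f"/tmp/{n}.npy",W)
    hsv=cv2.cvtColor(im,cv2.COLOR_BGR2HSV)
    for nm,lo,hi in(("red",0,5),("red2",172,180),("orange",8,18),("brass",19,30)):
        m=cv2.inRange(hsv,(lo,130,60),(hi,255,255))
        k,l,st,c=cv2.connectedComponentsWithStats(m)
        for i in range(1,k):
            if st[i,4]>25: print(n,nm,st[i].tolist(),c[i].round(1),np.nanmedian(W[l==i],0).round(1))
E
```

```text
pics
{'clock': 0.0, 'joints': [1.423, 0.386, 0.007, -0.001, -1.194, -0.259], 'joint_vel': [0.0, -0.001, 0.0, -0.0, -0.0, -0.001], 'joint_efforts': [0.0, -39.229, 18.841, 4.186, -0.004, -0.0], 'position': [247.046, 573.459, 230.226], 'ee_rot': [0.979, -0.202, -0.0, 0.001], 'contact_force': [-0.617, -0.536, -0.444], 'wrist_torque': [-0.035, 0.004, 0.003], 'grasp_force': 0.0, 'gripper_width': 85.313}
scene orange [0, 0, 512, 384, 95386] [231.8 188.6] [366.8 -88.5  -1.7]
scene orange [0, 18, 20, 45, 467] [ 6.3 44.1] [-859.3 -136.3  225. ]
scene orange [325, 147, 13, 8, 73] [331.  150.7] [547.2 437.9   0.6]
scene orange [268, 156, 8, 8, 31] [271.1 159.5] [395.9 240.   -1. ]
top red [201, 174, 8, 12, 57] [204.5 179.4] [580.1  63.6 217.9]
top orange [242, 87, 6, 33, 51] [244.8 102.8] [ 8.764e+02 -3.660e+01 -1.000e-01]
top orange [240, 135, 18, 10, 55] [248.1 139. ] [755.5 -48.3   0.9]
top orange [184, 138, 22, 9, 52] [194.4 141.8] [ 7.437e+02  1.242e+02 -1.000e-01]
top orange [261, 138, 11, 10, 41] [265.9 142.2] [ 7.474e+02 -1.065e+02 -1.000e-01]
top orange [272, 138, 10, 8, 28] [276.5 141.
[... 329 characters left out ...]
 ] [ 7.268e+02 -2.579e+02  5.000e-01]
top orange [323, 144, 13, 7, 31] [329.3 146.9] [ 732.4 -312.9    0. ]
top orange [129, 147, 15, 8, 36] [136.4 150.6] [ 7.118e+02  3.083e+02 -7.000e-01]
top orange [423, 184, 8, 11, 33] [426.1 188.5] [ 6.013e+02 -6.180e+02 -4.000e-01]
top orange [0, 204, 18, 5, 42] [  8.5 206. ] [528.9 703.4   0.8]
top orange [18, 204, 22, 6, 58] [ 28.3 206.4] [529.2 640.8   1.1]
top orange [183, 210, 32, 23, 199] [198.8 221.3] [482.3  89.6   1.4]
top orange [504, 251, 8, 93, 302] [508.8 287.9] [  283.5 -1108.8  -417.5]
top orange [0, 312, 47, 72, 872] [ 15.  344.3] [1.242e+02 6.471e+02 6.000e-01]
wrist orange [0, 115, 113, 222, 11673] [ 37.  238.1] [ 189.7 1325.3 -436.6]
```

```bash
python3 -c "
import cv2;import numpy as np
a=[cv2.imread(f'pics/{n}0.png') for n in('scene','top')]
cv2.imwrite('pics/a.png',cv2.resize(np.vstack(a),None,fx=.78,fy=.78))"
```

```text
(no output)
```

View pics/a.png

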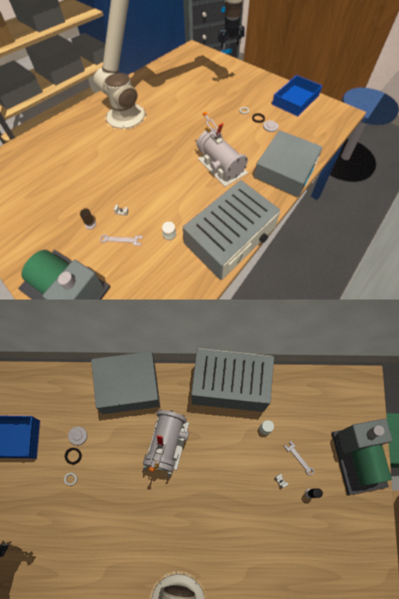

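The scene shows the chamber at about (220,155) and the top view shows it at about (165,445). The orange tab and red lever stick up at the robot side. I'll crop in closer.

```bash
python3 -c "
import cv2;import numpy as np
a=cv2.resize(cv2.imread('pics/scene0.png')[135:240,235:330],(398,440),interpolation=2)
b=cv2.resize(cv2.imread('pics/top0.png')[135:245,175:270],(380,440),interpolation=2)
cv2.imwrite('pics/b.png',np.hstack([a,b]))"
```

```text
(no output)
```

View pics/b.png

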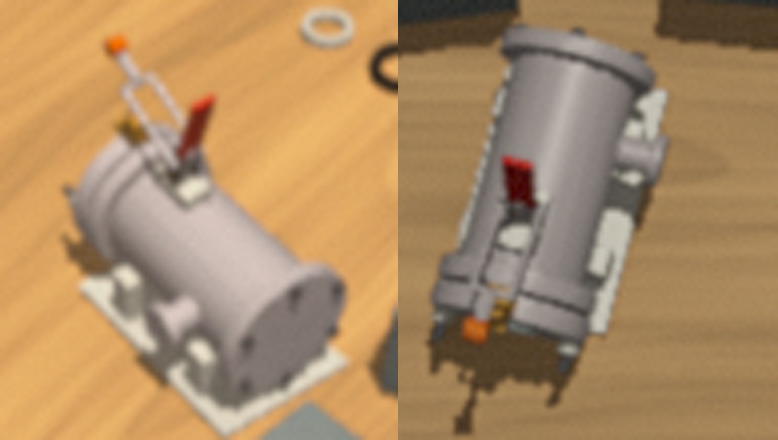

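The cover end faces the robot. The tab is at about (194,217) in the top view, with the brass hook beside it. The lever stands up and the loop leans towards the robot. Next I'll do a rough metric fit.

```bash
cat > fit.py <<'E'
from h import *
from scipy.optimize import least_squares
S=cv2.imread('pics/scene0.png');T=cv2.imread('pics/top0.png')
Ws=np.load('/tmp/scene.npy');Wt=np.load('/tmp/top.npy')
P=np.vstack([Ws[130:245,230:335].reshape(-1,3),Wt[130:250,170:275].reshape(-1,3)])
P=P[np.isfinite(P).all(1)]
Q=P[(P[:,2]>70)&(P[:,2]<145)&(np.hypot(P[:,0]-560,P[:,1]-70)<220)]
print(len(Q),Q.min(0),Q.max(0),np.median(Q,0))
def res(p):
    a,y0=p; d=np.array([np.cos(a),np.sin(a)]); n=np.array([-d[1],d[0]])
    q=Q[:,:2]-[560,0]; l=q@n-y0*n[1]
    r=np.hypot(l,Q[:,2]-80); return np.minimum(abs(r-48),abs(r-60))
f=least_squares(res,[np.arctan2(-.95,-.25) if 0 else np.pi+.2,70],loss='soft_l1',f_scale=2)
a,y0=f.x; print('yaw',a,'y at x=560',y0,np.median(res(f.x)))
d=np.array([np.cos(a),np.sin(a)]);n=np.array([-d[1],d[0]])
t=(Q[:,:2]-[560,y0])@d; l=(Q[:,:2]-[560,y0])@n
r=np.hypot(l,Q[:,2]-80)
h=(abs(r-60)<3); 
print('flange t hist',np.histogram(t[h],np.arange(-200,200,5)))
for n_,im,W,roi in(('s',S,Ws,(slice(130,245),slice(230,335))),('t',T,Wt,(slice(130,250),slice(170,275)))):
    hsv=cv2.cvtColor(im,cv2.COLOR_BGR2HSV)[roi].astype(int); w=W[roi]
    H,s,v=hsv[...,0],hsv[...,1],hsv[...,2]
    for c,m in(('red',((H<6)|(H>170))&(s>150)&(v>60)),('tab',(H>4)&(H<14)&(s>195)&(v>170)),('brass',(H>14)&(s>160)&(w[...,2]>130))):
        m=m&(w[...,2]>120)
        pts=w[m]
        if len(pts):
            vv,uu=np.nonzero(m); print(n_,c,len(pts),'px',(uu.mean()+roi[1].start).round(1),(vv.mean()+roi[0].start).round(1),np.median(pts,0).round(1),pts.min(0).round(),pts.max(0).round())
E
python3 fit.py
```

```text
4536 [461.19766257 -37.80985013  70.00083739] [779.08982865 189.00087623 144.76063043] [617.13308546  40.54670177 117.57083933]
yaw 2.92313098644369 y at x=560 67.00172542782036 1.923372020668637
flange t hist (array([ 4,  4,  0,  0,  0,  0,  0,  0,  0,  3, 42, 87, 94, 61,  1,  0,  0,
        0,  0,  0,  2,  4,  5,  8,  5,  3,  2,  0,  0,  0,  0,  0,  0,  5,
       10, 11,  6,  8,  2,  6, 11, 12, 11,  2, 14, 50, 75, 85, 74, 52, 76,
       66, 53,  5,  5,  0,  0,  0,  0,  0,  0,  0,  0,  0,  0,  0,  0,  0,
        0,  0,  0,  0,  0,  0,  0,  0,  0,  0,  0]), array([-200, -195, -190, -185, -180, -175, -170, -165, -160, -155, -150,
       -145, -140, -135, -130, -125, -120, -115, -110, -105, -100,  -95,
        -90,  -85,  -80,  -75,  -70,  -65,  -60,  -55,  -50,  -45,  -40,
        -35,  -30,  -25,  -20,  -15,  -10,   -5,    0,    5,   10,   15,
         20,   25,   30,   35,   40,   45,   50,   55,   60,   65,   70,
         75,   80,   85,   90,   95,  100,  105,  110,  115,  120,  125,
        130,  135,  140,  145,  150,  155,  160,  165,  170,  175,  180,
        185,  190,  195]))
s red 24 px 281.0 165.2 [584.6  53.7 205.3] [577.  47. 182.] [593.  62. 238.]
s tab 9 px 269.3 150.0 [486.   77.9 221.3] [481.  53. 217.] [593.  89. 238.]
s brass 21 px 265.3 164.1 [510.   71.2 150.6] [476.  66. 141.] [518.  88. 210.]
t red 58 px 204.6 179.5 [580.3  63.2 217.4] [571.  55. 181.] [591.  71. 241.]
t tab 11 px 193.9 216.7 [479.1  87.5 222.1] [476.  82. 221.] [484.  93. 225.]
t brass 24 px 201.1 206.6 [497.9  81.1 146.7] [487.  56. 142.] [581.  87. 229.]
```

```bash
cat >> h.py <<'E'
import json,os
CH=json.load(open('ch.json')) if os.path.exists('ch.json') else [563.9,66.1,2.92313]   # x,y,yaw of chamber
def c2w(p):
    c,s=np.cos(CH[2]),np.sin(CH[2]); return np.array([CH[0]+c*p[0]-s*p[1],CH[1]+s*p[0]+c*p[1],p[2]])
def w2c(P):
    P=np.asarray(P,float); c,s=np.cos(CH[2]),np.sin(CH[2]); q=P-[CH[0],CH[1],0]
    return np.stack([c*q[...,0]+s*q[...,1],-s*q[...,0]+c*q[...,1],q[...,2]],-1)
def go(p):
    "TCP target in chamber mm, tool down with x=-chamber x: print shift in tool axes (m) and turn"
    s=read_state(); Rt=R.from_quat(s["ee_rot"])
    G=R.from_matrix(np.array([[-np.cos(CH[2]),-np.sin(CH[2]),0],[-np.sin(CH[2]),np.cos(CH[2]),0],[0,0,-1.]]).T.T)
    print('shift',(Rt.inv().apply(c2w(p)-s["position"])/1000).round(4),'turn',(Rt.inv()*G).as_rotvec().round(4))
def st():
    s=read_state(); print('t',round(s['clock'],2),'ch',w2c(s['position']).round(1),'F',np.round(s['contact_force'],1),'w',round(s['gripper_width'],1),'g',round(s['grasp_force'],1))
E
python3 - <<'E'
from h import *
print(np.round(camera_model("wrist")["hand_eye"],2)); st(); go([110,0,330])
print(w2c(np.array([[486,78,221.],[479.1,87.5,222],[580,63,217],[498,81,147]])).round(1))
E
```

```text
[[-0.0000e+00 -9.5000e-01 -3.0000e-01  7.7640e+01]
 [ 1.0000e+00 -0.0000e+00  0.0000e+00 -1.0000e-01]
 [-0.0000e+00 -3.0000e-01  9.5000e-01 -1.4325e+02]
 [ 0.0000e+00  0.0000e+00  0.0000e+00  1.0000e+00]]
t 0.15 ch [ 419.3 -426.8  230.5] F [0.1 0.3 0.5] w 85.3 g 0.0
shift [ 0.3837  0.3615 -0.0989] turn [ 1.600e-03  1.000e-04 -1.884e-01]
[[ 78.6   5.3 221. ]
 [ 87.4  -2.5 222. ]
 [-16.4  -0.5 217. ]
 [ 67.6  -0.3 147. ]]
```

```bash
python3 -m handwheel '[[0.03,0.03,-0.05,0,0,-0.09,0],[0.07,0.07,-0.099,0,0,-0.188,0],[0.11,0.105,-0.099,0,0,-0.188,0],[0.16,0.15,-0.099,0,0,-0.188,0],[0.2,0.19,-0.099,0,0,-0.188,0],[0.25,0.23,-0.099,0,0,-0.188,0],[0.3,0.275,-0.099,0,0,-0.188,0],[0.35,0.32,-0.099,0,0,-0.188,0],[0.398,0.358,-0.099,0,0,-0.188,0],[0.398,0.358,-0.099,0,0,-0.188,0]]'; python3 -m handwheel '[[0,0,0,0,0,0,0],[0,0,0,0,0,0,0]]' 
cat > look.py <<'E'
from h import *
import sys
st(); im,W=cloud("wrist"); cv2.imwrite(f"pics/{sys.argv[1]}.png",im); C=w2c(W); np.save('/tmp/w.npy',C)
hsv=cv2.cvtColor(im,cv2.COLOR_BGR2HSV).astype(int); H,s,v=hsv[...,0],hsv[...,1],hsv[...,2]
for c,m in(('red',((H<6)|(H>170))&(s>150)&(v>60)),('tab',(H>4)&(H<14)&(s>195)&(v>170)),('brass',(H>14)&(H<32)&(s>130))):
    m=m&(C[...,2]>130)&(abs(C[...,1])<40); p=C[m]
    if len(p): vv,uu=np.nonzero(m); print(c,len(p),'px',uu.min(),uu.max(),vv.min(),vv.max(),'med',np.median(p,0).round(1),'lo',np.percentile(p,3,0).round(1),'hi',np.percentile(p,97,0).round(1))
E
python3 look.py w1
```

```text
clock: 1.4
position: [471.8, 84.7, 329.9]
ee_rot: [0.994, -0.112, -0.0, 0.0]
contact_force: [-0.3, 1.7, -0.8]
gripper_width: 42.5
grasp_force: 0.0
clock: 1.65
position: [470.7, 88.7, 330.2]
ee_rot: [0.994, -0.108, -0.0, -0.0]
contact_force: [-0.2, 0.1, -0.7]
gripper_width: 42.6
grasp_force: 0.0
t 1.65 ch [ 95.9  -1.9 330.2] F [-0.2  0.1 -0.7] w 42.6 g 0.0
red 879 px 239 266 38 75 med [-20.2   0.  220.5] lo [-28.7  -9.4 179.2] hi [-10.1   9.7 238.6]
tab 140 px 244 257 168 182 med [ 84.   -1.2 222.8] lo [ 77.3  -7.3 219.2] hi [ 89.4   4.  224.7]
brass 203 px 242 291 79 254 med [ 52.   -1.6 160.8] lo [ -4.   -9.5 142.3] hi [ 73.5   7.9 162.5]
```

View pics/w1.png

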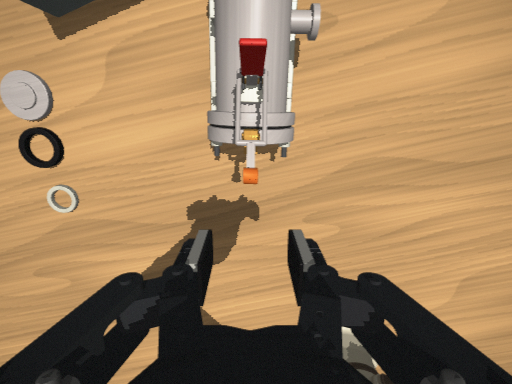

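The picture shows the tab at px (250,175), the brass hook at (250,134) between the side rods, and the red lever at (252,57). I'll refit the chamber from this closer view.

```bash
python3 - <<'E'
from h import *
from scipy.optimize import least_squares
C=np.load('/tmp/w.npy'); P=C.reshape(-1,3); P=P[np.isfinite(P).all(1)]
Q=P[(P[:,2]>85)&(P[:,2]<141)&(P[:,0]>-140)&(P[:,0]<75)&(abs(P[:,1])<62)]
def res(p):
    l=(Q[:,1]-p[0]-p[1]*Q[:,0]); r=np.hypot(l,Q[:,2]-80-p[2]); return np.minimum(abs(r-48),abs(r-60))
f=least_squares(res,[0,0,0],loss='soft_l1',f_scale=1.5); print('dy,dyaw,dz',f.x.round(4),len(Q),np.median(res(f.x)))
l=Q[:,1]-f.x[0]-f.x[1]*Q[:,0]; r=np.hypot(l,Q[:,2]-80-f.x[2]); h=abs(r-60)<3
print(np.histogram(Q[h,0],np.arange(20,80,3)))
m=(P[:,2]>135)&(abs(P[:,1])<9)&(P[:,0]>45)&(P[:,0]<95)
B=P[m]; o=np.argsort(B[:,0]); 
for a in range(45,95,3):
    b=B[(B[:,0]>=a)&(B[:,0]<a+3)]
    if len(b): print(a,len(b),np.percentile(b[:,2],[5,50,95]).round(1))
s=P[(P[:,2]>165)&(P[:,2]<215)&(abs(P[:,1])>9)&(abs(P[:,1])<18)&(P[:,0]>-5)]
if len(s): print('rod slope',np.polyfit(s[:,0],s[:,2],1),s.min(0),s.max(0), np.median(s[s[:,1]>0,1]),np.median(s[s[:,1]<0,1]))
E
```

```text
dy,dyaw,dz [-0.5441 -0.0179  0.34  ] 8986 0.4058024538354985
(array([  0,   0,  36, 212, 191, 180, 196, 175,  35, 127, 149, 138, 138,
       136, 111,  12,   0,   0,   0]), array([20, 23, 26, 29, 32, 35, 38, 41, 44, 47, 50, 53, 56, 59, 62, 65, 68,
       71, 74, 77]))
45 70 [135.3 148.1 161.9]
48 40 [158.4 161.3 162.3]
51 72 [152.5 179.6 200.1]
54 101 [160.4 200.1 204.1]
57 42 [198.3 204.  205.9]
60 27 [204.1 206.  207.3]
63 26 [206.  207.2 208.1]
66 46 [145.8 207.9 209.5]
69 37 [145.8 209.7 211.3]
72 138 [146.9 426.7 430.1]
75 246 [212.7 425.5 429.1]
78 57 [220.3 222.  223.8]
81 2335 [408.4 416.4 422.8]
84 1378 [404.  412.8 422.1]
87 37 [221.7 222.9 223.9]
90 14 [219.5 220.4 221.1]
rod slope [  0.45384209 174.91531041] [ -4.52591573 -16.91207321 170.77992805] [ 57.78015997  14.62053139 202.54519389] 12.304706738643011 -13.91686271221865
```

```bash
python3 - <<'E'
from h import *
o=c2w([-5.5,-0.445,0]); json.dump([float(o[0]),float(o[1]),CH[2]-0.0179],open('ch.json','w'))
E
python3 -c "
from h import *
print(CH,c2w([62,0,148])); st(); go([90,0.5,198])"
```

```text
[569.3657192853433, 65.34241324336702, 2.90523] [509.08955772  79.86082733 148.        ]
t 1.7 ch [1.015e+02 2.000e-01 3.303e+02] F [-0.2  0.2  0.3] w 42.6 g 0.0
shift [0.0115 0.0006 0.1323] turn [-0.0002  0.0001  0.0197]
```

```bash
python3 -m handwheel '[[0.0115,0.0005,0.04,0,0,0.02,0],[0.0115,0.0005,0.08,0,0,0.02,0],[0.0115,0.0005,0.11,0,0,0.02,0],[0.0115,0.0005,0.125,0,0,0.02,0],[0.0115,0.0005,0.132,0,0,0.02,0],[0.0115,0.0005,0.132,0,0,0.02,0],[0.0115,0.0005,0.132,0,0,0.02,-0.3],[0.0115,0.0005,0.132,0,0,0.02,-0.6]]'; python3 look.py w2
```

```text
clock: 2.7
position: [482.7, 84.9, 199.1]
ee_rot: [0.993, -0.119, 0.001, -0.0]
contact_force: [-0.7, -1.2, 0.2]
gripper_width: 17.4
grasp_force: 0.0
t 2.7 ch [ 88.9   1.3 199.1] F [-0.7 -1.2  0.2] w 17.4 g 0.0
red 3889 px 214 278 0 77 med [-15.1   0.4 222.2] lo [-20.6  -9.3 181.2] hi [ -4.6  10.2 238.4]
tab 71 px 240 258 250 258 med [ 83.1   2.5 219.5] lo [ 82.1  -3.5 217.5] hi [ 84.8   5.  221.7]
brass 810 px 235 266 81 191 med [ 58.7   0.2 160.3] lo [  1.3  -9.  141.7] hi [ 73.1   9.8 162.3]
```

View pics/w2.png

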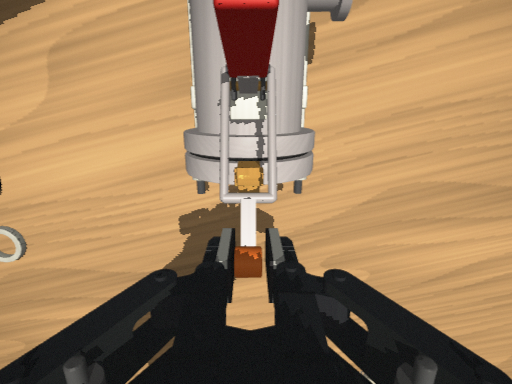

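```bash
python3 - <<'E'
from h import *
im=cv2.imread('pics/w2.png'); C=np.load('/tmp/w.npy'); K,T=cam("wrist")
t=C[249:277,237:260].reshape(-1,3); t=t[np.isfinite(t).all(1)&(t[:,2]>200)]; print('tab',np.percentile(t,[2,50,98],axis=0).round(1))
for x in range(78,104,2):
    q=t[(t[:,0]>=x)&(t[:,0]<x+2)]
    if len(q): print(x,len(q),np.median(q[:,2]).round(1))
for p in([89,0,218],[89,0,199],[91,0,216.5]):
    c=np.linalg.inv(T)@np.append(c2w(p),1); print(p,(K@(c[:3]/c[2])).round(1))
for r in range(150,215,4):
    row=C[r,240:258]; print(r,np.nanmedian(row,0).round(1))
b=C[195:203,225:238].reshape(-1,3); print('bar',np.nanpercentile(b,[5,50,95],axis=0).round(1))
E
```

```text
tab [[ 82.2  -5.  217.1]
 [ 86.5   0.5 222.9]
 [ 94.4   6.  224.8]]
80 3 218.3
82 168 219.3
84 121 221.7
86 108 223.3
88 84 223.8
90 74 224.1
92 58 223.3
94 24 222.8
[89, 0, 218] [247.  261.4   1. ]
[89, 0, 199] [247.4 243.5   1. ]
[91, 0, 216.5] [247.1 263.2   1. ]
150 [ 43.9   0.5 140.7]
154 [ 46.9   0.5 140.4]
158 [ 50.6   0.4 136.3]
162 [ 52.2   0.4 143.5]
166 [ 52.2   0.5 157.1]
170 [ 54.1   0.5 161.3]
174 [ 56.9   0.5 161.1]
178 [ 59.6   0.5 161.5]
182 [ 62.5   0.5 161.3]
186 [ 69.7   0.4 146.5]
190 [ 72.9   0.4 146.3]
194 [ 58.6   0.7 199.3]
198 [ 60.4   0.7 200.9]
202 [ 61.7   0.7 203.7]
206 [ 63.9   0.7 204. ]
210 [ 65.7   0.7 205.1]
214 [ 67.8   0.7 205.6]
bar [[ 59.  -12.1 199.6]
 [ 60.8  -8.8 200.4]
 [ 62.9  -5.6 201.4]]
```

The tab sits centred between the pads, with the hook top at z≈161.4 and the ledge at z≈146.4. I'll close the grip.

```bash
python3 -m handwheel '[[0,0,0,0,0,0,-1],[0,0,0,0,0,0,-1],[0,0,0,0,0,0,-1],[0,0,0,0,0,0,-1]]'; python3 -m handwheel '[[-0.003,0,0.005,0,0,0,-1],[-0.006,0,0.012,0,0,0,-1],[-0.009,0,0.018,0,0,0,-1],[-0.009,0,0.018,0,0,0,-1]]'; python3 -c "
from h import *
st(); go([106.3,0.5,166])"
```

```text
clock: 3.25
position: [482.5, 85.4, 198.6]
ee_rot: [0.993, -0.119, 0.0, -0.001]
contact_force: [-2.1, 5.1, 2.0]
gripper_width: 12.5
grasp_force: 58.5
clock: 3.75
position: [474.9, 87.3, 180.7]
ee_rot: [0.993, -0.119, 0.002, -0.001]
contact_force: [3.7, 3.6, 2.8]
gripper_width: 12.8
grasp_force: 58.5
t 3.75 ch [ 97.    0.8 180.7] F [3.7 3.6 2.8] w 12.8 g 58.5
shift [-0.0093 -0.0002  0.0147] turn [-0.0016 -0.0032 -0.0017]
```

```bash
python3 -m handwheel '[[-0.004,-0.0005,0.007,0,0,0,-1],[-0.0085,-0.0005,0.015,0,0,0,-1],[-0.009,-0.0005,0.022,0,0,0,-1],[-0.0095,-0.0005,0.029,0,0,0,-1],[-0.0095,-0.0005,0.034,0,0,0,-1],[-0.0095,-0.0005,0.034,0,0,0,-1]]'; python3 look.py w3
```

```text
clock: 4.5
position: [464.0, 89.8, 145.7]
ee_rot: [0.993, -0.119, -0.001, 0.0]
contact_force: [0.5, 5.6, 3.6]
gripper_width: 12.5
grasp_force: 58.8
t 4.5 ch [108.2   0.9 145.7] F [0.5 5.6 3.6] w 12.5 g 58.8
red 1536 px 211 282 0 25 med [  3.2   0.3 191.4] lo [  2.8  -9.1 177.8] hi [  3.6   9.9 200.9]
tab 190 px 238 261 244 254 med [ 99.4   0.6 166.6] lo [ 98.4  -4.6 164. ] hi [101.1   6.1 168.7]
brass 1516 px 221 274 25 240 med [ 58.7   0.7 160.7] lo [  1.8  -9.4 142. ] hi [ 72.5  10.4 162.3]
```

View pics/w3.png

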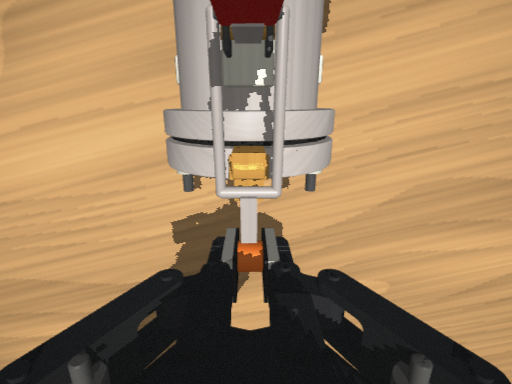

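The bar (row 190) is now clear past the hook (rows 148–182), the loop straddles it symmetrically, and the tab is held. I'll measure the bar.

```bash
cat > bar.py <<'E'
from h import *
C=np.load('/tmp/w.npy')
import sys
r0,r1=int(sys.argv[1]),int(sys.argv[2])
for r in range(r0,r1,2):
    print(r,np.nanmedian(C[r,225:238],0).round(1),np.nanmedian(C[r,262:272],0).round(1),'mid',np.nanmedian(C[r,244:254],0).round(1))
E
python3 bar.py 144 200
```

```text
144 [ 52.   -9.3 135.5] [ 52.1  10.4 135.3] mid [ 51.9   0.4 136.4]
146 [ 53.5  -9.5 133.2] [ 53.5  10.6 133.4] mid [ 52.3   0.5 141.3]
148 [ 53.6  -9.1 139.5] [ 53.8  10.3 138.6] mid [ 52.3   0.5 148. ]
150 [ 54.5  -9.1 140.8] [ 54.7  10.3 139.7] mid [ 52.4   0.5 153.9]
152 [ 52.4  -7.7 159.3] [ 55.8  10.3 140. ] mid [ 52.3   0.5 160.4]
154 [ 53.1  -7.7 160.7] [ 56.9  10.2 139.9] mid [ 53.    0.5 161.3]
156 [ 54.1  -7.6 160.5] [ 57.5  10.1 142.7] mid [ 53.9   0.8 161.6]
158 [ 55.1  -7.7 160.4] [ 58.5  10.1 142.9] mid [ 55.    0.5 160.9]
160 [ 56.   -7.7 160.7] [ 59.7  10.2 142.3] mid [ 55.9   0.5 161.3]
162 [ 57.   -7.7 160.7] [ 60.8  10.1 142.2] mid [ 56.8   0.5 161.3]
164 [ 58.   -7.7 160.3] [ 61.9  10.2 142.4] mid [ 57.8   0.5 161.3]
166 [ 58.8  -7.7 161.1] [ 62.9  10.2 142.8] mid [ 58.8   0.5 161.3]
168 [ 59.8  -7.8 160.9] [ 64.   10.2 142.8] mid [ 59.7   0.5 161.3]
170 [ 65.   -9.1 143.1] [ 65.1  10.2 142.8] mid [ 60.7   0.5 161.3]
172 [ 66.2  -9.1 142.6] [ 66.4  10.2 142.2] mid [ 61.7   0.7 161.3]
174 [ 67.3  -9.2 142.7] [ 67.5  10.3 142.4] mid [ 62.7   0.5 161.1]
176 [ 68.3  -9.1 143.6] [ 68.5  10.3 142.8] mid [ 63.6   0.5 161.5]
178 [ 69.6  -9.2 142.8] [ 69.8  10.7 142.4] mid [ 64.7   0.5 161.1]
180 [110.  -19.4   0.6] [110.   18.1   1. ] mid [ 69.8   0.4 146.2]
182 [112.2 -18.4   1. ] [112.2  18.1   1.3] mid [ 70.9   0.4 146.3]
184 [114.3 -18.4   1.3] [114.7  18.1   0.6] mid [ 72.1   0.4 146.2]
186 [ 68.8  -8.1 160.8] [ 68.7   9.2 161.3] mid [ 68.7   0.5 161. ]
188 [ 69.2  -7.9 162.8] [ 69.3   9.1 162.4] mid [ 69.2   0.5 162.9]
190 [ 70.   -7.9 163.2] [ 70.    9.1 163.5] mid [ 70.    0.5 163.5]
192 [ 70.9  -7.9 163.6] [ 70.8   9.1 164.1] mid [ 70.9   0.5 163.8]
194 [ 71.8  -7.9 163.8] [ 71.8   9.1 164.2] mid [ 71.7   0.5 164.2]
196 [ 72.9  -8.  163.7] [ 72.9   9.1 163.8] mid [ 73.    0.5 163.6]
198 [ 74.4  -8.1 162.4] [130.7  19.4   1. ] mid [ 73.1   0.5 166.2]
```

```bash
python3 -m handwheel '[[-0.0015,0,0.004,0,0,0,-1],[-0.0015,0,0.008,0,0,0,-1],[-0.0015,0,0.011,0,0,0,-1],[-0.0015,0,0.013,0,0,0,-1],[-0.0015,0,0.013,0,0,0,-1]]' | grep -E "pos|force"; python3 -m handwheel '[[0,0,0.001,0,0,0,-1],[0,0,0.001,0,0,0,-1]]'| grep -E "pos|force";python3 -m handwheel '[[0,0,0.001,0,0,0,-1],[0,0,0.001,0,0,0,-1]]'| grep -E "pos|force"
```

```text
position: [462.7, 90.1, 132.9]
contact_force: [1.0, 4.7, 3.6]
grasp_force: 59.0
position: [462.7, 90.1, 132.0]
contact_force: [1.0, 4.8, 3.9]
grasp_force: 59.1
position: [462.7, 90.1, 131.0]
contact_force: [0.4, 4.9, 4.2]
grasp_force: 59.1
```

```bash
for i in 1 2 3; do python3 -m handwheel '[[0,0,0.001,0,0,0,-1],[0,0,0.001,0,0,0,-1]]'| grep -E "pos|contact"; done
```

```text
position: [462.7, 90.1, 130.0]
contact_force: [1.1, 5.6, 4.1]
position: [462.7, 90.1, 129.0]
contact_force: [1.0, 4.6, 4.0]
position: [462.8, 90.1, 128.1]
contact_force: [0.0, 5.4, 4.8]
```

```bash
python3 -m handwheel '[[0,0,0.0007,0,0,0,-1],[0,0,0.0007,0,0,0,-1]]'| grep -E "pos|contact"; python3 look.py w4; python3 bar.py 170 204
```

```text
position: [462.8, 90.1, 127.9]
contact_force: [-1.4, 5.4, 7.5]
t 6.67 ch [109.4   0.9 127.9] F [-1.4  5.4  7.5] w 13.2 g 59.7
red 1379 px 199 292 0 18 med [  9.8   0.2 195.1] lo [  7.1  -8.7 177.9] hi [ 11.5   9.5 205.2]
tab 223 px 238 261 242 255 med [100.1   1.1 149.7] lo [ 98.6  -4.9 147.2] hi [101.8   6.2 152. ]
brass 1807 px 217 278 18 257 med [ 58.    0.4 160.9] lo [ 52.1  -7.8 141.8] hi [ 79.1  10.2 162.3]
170 [ 57.9  -6.6 160.7] [ 57.9   7.9 160.8] mid [ 57.8   0.6 161.5]
172 [ 58.6  -6.6 161.4] [ 58.8   7.9 160.8] mid [ 58.7   0.5 161.1]
174 [ 59.5  -6.8 161.3] [ 59.6   7.9 161. ] mid [ 59.5   0.5 161.2]
176 [ 60.4  -6.7 160.9] [ 62.7   8.5 152.1] mid [ 60.3   0.5 161.5]
178 [ 61.2  -6.7 161. ] [ 63.7   8.6 151.8] mid [ 61.1   0.5 161.5]
180 [ 62.3  -6.8 160.4] [ 64.7   8.6 151.7] mid [ 62.    0.5 161.4]
182 [ 63.   -6.7 160.9] [ 65.6   8.6 151.7] mid [ 62.8   0.5 161.5]
184 [ 63.9  -6.7 160.7] [ 66.5   8.6 151.8] mid [ 63.8   0.5 161. ]
186 [ 64.8  -6.8 160.7] [ 67.6   8.6 151.3] mid [ 64.7   0.5 161. ]
188 [ 69.1  -7.7 149.5] [ 69.1   8.8 149.6] mid [ 69.2   0.5 149.2]
190 [ 69.7  -7.6 150.6] [ 69.8   8.7 150.6] mid [ 69.8   0.5 150.5]
192 [ 70.4  -7.5 151.3] [ 70.4   8.7 151.6] mid [ 70.3   0.5 151.7]
194 [ 71.2  -7.5 152. ] [ 71.3   8.7 151.7] mid [ 71.1   0.5 152.4]
196 [ 72.1  -7.6 152.3] [ 72.2   8.7 152. ] mid [ 72.2   0.5 151.9]
198 [ 73.2  -7.6 151.8] [ 73.3   8.7 151.6] mid [ 73.2   0.5 152. ]
200 [ 74.5  -7.7 150.8] [ 74.6   8.8 150.6] mid [ 73.9   0.4 152.7]
202 [130.  -18.7   1. ] [130.3  18.3   0.4] mid [ 74.4   0.4 153.8]
```

Contact felt on the ledge (+3 N), with the bar centre near (72, 149). Now I'll ease up slightly and slide it back under the nose.

```bash
python3 -m handwheel '[[0.0005,0,-0.0007,0,0,0,-1],[0.002,0,-0.0008,0,0,0,-1],[0.0035,0,-0.001,0,0,0,-1],[0.005,0,-0.0012,0,0,0,-1],[0.005,0,-0.0012,0,0,0,-1]]'| grep -E "pos|contact"; python3 -m handwheel '[[0.001,0,-0.0001,0,0,0,-1],[0.001,0,-0.0001,0,0,0,-1]]'| grep -E "pos|contact"; python3 -m handwheel '[[0.001,0,-0.0001,0,0,0,-1],[0.001,0,-0.0001,0,0,0,-1]]'| grep -E "pos|contact"
```

```text
position: [465.2, 89.1, 128.1]
contact_force: [-5.4, 10.8, 6.9]
position: [466.0, 88.9, 128.1]
contact_force: [-6.5, 11.0, 8.6]
position: [466.9, 88.7, 128.2]
contact_force: [-6.7, 9.2, 8.3]
```

```bash
python3 -m handwheel '[[0,0,-0.0007,0,0,0,-1],[0,0,-0.0012,0,0,0,-1],[0,0,-0.0012,0,0,0,-1]]'| grep -E "pos|contact"; python3 look.py w5; python3 bar.py 176 204
```

```text
position: [467.6, 88.6, 128.9]
contact_force: [-1.8, 8.5, 1.8]
t 8.22 ch [104.4   1.2 128.9] F [-1.8  8.5  1.8] w 12.8 g 59.0
red 481 px 210 281 0 9 med [ -1.5   0.2 178.6] lo [ -2.1  -9.5 175. ] hi [ -0.9  10.2 180.9]
tab 214 px 238 261 243 255 med [ 94.8   1.4 150.5] lo [ 93.5  -4.5 148.2] hi [ 96.9   6.4 152.7]
brass 1936 px 216 277 24 219 med [ 57.4   0.6 160.6] lo [  0.3  -7.6 142. ] hi [ 79.3   9.8 162.2]
176 [ 55.3  -6.4 161.3] [ 57.8   8.9 152.1] mid [ 55.3   0.9 161.4]
178 [ 56.1  -6.4 161.3] [ 58.7   8.9 152. ] mid [ 56.2   0.9 161.1]
180 [ 57.1  -6.4 161. ] [ 59.7   9.  151.8] mid [ 57.1   0.9 161. ]
182 [ 58.   -6.4 160.8] [ 60.6   9.  152. ] mid [ 57.9   0.9 161.4]
184 [ 58.8  -6.7 161.1] [ 61.7   9.  151.4] mid [ 58.7   0.9 161.7]
186 [ 59.7  -6.5 161.2] [ 62.6   9.  151.8] mid [ 59.6   0.8 161.4]
188 [ 60.7  -6.6 160.6] [ 63.9   9.1 150.7] mid [ 60.5   0.8 161.3]
190 [ 61.4  -6.5 161.2] [ 64.4   9.1 151.9] mid [ 61.4   0.8 161.3]
192 [ 62.5  -6.5 160.6] [ 65.2   9.  152.5] mid [ 62.4   0.8 161. ]
194 [ 63.2  -6.6 161. ] [ 66.3   9.1 152.2] mid [ 63.3   0.8 161. ]
196 [ 64.2  -6.6 160.9] [ 67.   9. 153.] mid [ 64.1   0.8 161.3]
198 [ 65.4  -6.6 160.1] [ 68.2   9.1 152.2] mid [ 65.3   0.8 160.4]
200 [ 69.7  -7.5 150.7] [123.6  18.8   1.3] mid [ 68.9   0.8 153. ]
202 [ 99.2 -13.6  73.3] [126.1  18.8   0.6] mid [ 69.7   0.8 153.5]
```

View pics/w5.png

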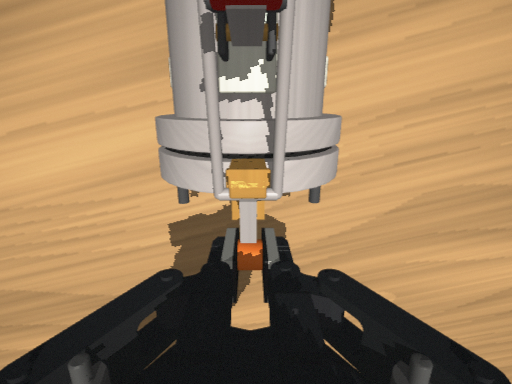

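The bar is under the nose's tip (row ~196). The drag came from pressing on the ledge, and it's now relieved. I'll continue back to the post in small steps.

```bash
for i in 1 2 3; do python3 -m handwheel '[[0.0005,-0.0003,-0.0001,0,0,0,-1],[0.001,-0.0003,-0.0002,0,0,0,-1],[0.001,-0.0003,-0.0002,0,0,0,-1]]'| grep -E "pos|contact"; done
```

```text
position: [468.5, 88.5, 128.9]
contact_force: [-2.1, 8.7, 1.5]
position: [469.1, 88.4, 129.0]
contact_force: [-2.4, 7.8, 1.6]
position: [469.6, 88.3, 129.0]
contact_force: [-3.2, 9.1, 2.9]
```

```bash
for i in 1 2 3; do python3 -m handwheel '[[0.0005,-0.0003,-0.0001,0,0,0,-1],[0.001,-0.0003,-0.0002,0,0,0,-1],[0.001,-0.0003,-0.0002,0,0,0,-1]]'| grep -E "pos|contact"; done; python3 -c "
from h import *
st()
s=read_state();print(s['wrist_torque'],s['ee_rot'])"
```

```text
position: [470.1, 88.1, 129.1]
contact_force: [-5.2, 8.4, 3.8]
position: [470.5, 88.1, 129.2]
contact_force: [-6.7, 8.1, 3.9]
position: [470.9, 88.0, 129.3]
contact_force: [-8.8, 8.6, 4.5]
t 10.53 ch [101.    1.1 129.3] F [-8.8  8.6  4.5] w 12.8 g 59.4
[2.47761805 1.98180727 0.03459521] [ 0.99275319 -0.12003395 -0.00552651  0.00155557]
```

```bash
python3 look.py w6; python3 - <<'E'
from h import *
im=cv2.imread('pics/w6.png'); cv2.imwrite('pics/w6c.png',cv2.resize(im[140:280,180:320],(700,700)[:2],interpolation=2)[:600])
C=np.load('/tmp/w.npy')
m=(C[...,2]>145)&(C[...,2]<157)&(abs(C[...,1])>9)&(abs(C[...,1])<19)
for sg in(-1,1):
    p=C[m&(C[...,1]*sg>0)]; p=p[p[:,0]>50]; print(sg,len(p),'xmax',np.sort(p[:,0])[-8:].round(1),'y',np.percentile(p[:,1],[2,50,98]).round(1),np.median(p[p[:,0]>np.percentile(p[:,0],70)],0).round(1))
p=C[(C[...,2]>146)&(C[...,2]<200)&(abs(abs(C[...,1])-13)<4)&(C[...,0]>5)&(C[...,0]<55)]; print('slope',np.degrees(np.arctan(np.polyfit(p[:,0],p[:,2],1)[0])))
E
```

```text
t 10.53 ch [101.    1.1 129.3] F [-8.8  8.6  4.5] w 12.8 g 59.4
red 126 px 212 280 0 4 med [ -6.7  -6.1 174.2] lo [ -7.2  -9.9 172.1] hi [ -6.2  10.3 175.8]
tab 196 px 238 261 243 253 med [ 91.5   1.2 150.7] lo [ 90.1  -4.3 148.4] hi [ 93.    6.2 152.7]
brass 2005 px 216 277 34 270 med [ 57.    0.4 160.5] lo [  0.   -7.7 141.8] hi [ 79.3   9.6 162.2]
-1 594 xmax [93.2 93.2 93.2 93.3 93.3 93.3 93.4 93.4] y [-18.4 -13.1  -9.3] [ 92.5 -15.2 151.1]
1 615 xmax [93.2 93.3 93.3 93.3 93.3 93.3 93.4 93.4] y [ 9.2 13.1 18.4] [ 92.4  15.1 150.7]
slope -11.3692231801262
```

View pics/w6c.png

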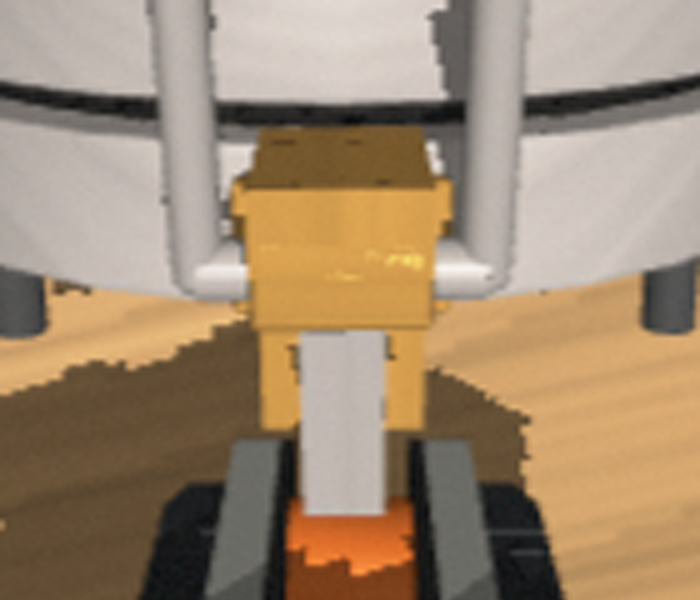

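The bar is right back under the nose against the post: bar ends at crop rows ~275, well behind the nose edge at 328. Fx shows the post contact. I'll release and rise.

```bash
python3 -m handwheel '[[-0.001,0,0,0,0,0,-0.5],[-0.0015,0,0,0,0,0,0],[-0.0015,0,0,0,0,0,0.1],[-0.0015,0,0,0,0,0,0.1]]' | grep -E "pos|contact|width"; python3 -m handwheel '[[-0.005,0,-0.03,0,0,0,0.1],[-0.005,0,-0.08,0,0,0,0.1],[-0.005,0,-0.13,0,0,0,0.1],[-0.005,0,-0.17,0,0,0,-0.5],[-0.005,0,-0.17,0,0,0,-1],[-0.005,0,-0.17,0,0,0,-1],[-0.005,0,-0.17,0,0,0,-1]]' | grep -E "pos|contact|width"; python3 look.py w7; python3 - <<'E'
from h import *
C=np.load('/tmp/w.npy'); im=cv2.imread('pics/w7.png'); hsv=cv2.cvtColor(im,cv2.COLOR_BGR2HSV).astype(int)
m=((hsv[...,0]<6)|(hsv[...,0]>170))&(hsv[...,1]>150)&(C[...,2]>140)&(abs(C[...,1])<20); p=C[m]
for z in range(170,242,6):
    q=p[(p[:,2]>=z)&(p[:,2]<z+6)]
    if len(q)>5: print(z,len(q),np.percentile(q[:,0],[5,50,95]).round(1),q[:,1].min().round(1),q[:,1].max().round(1))
st(); go([30,0.4,290])
E
```

```text
position: [474.2, 88.5, 131.1]
contact_force: [-0.0, 0.4, 1.0]
gripper_width: 46.9
position: [469.0, 89.8, 299.9]
contact_force: [0.1, 0.1, 0.3]
gripper_width: 0.1
t 11.95 ch [103.3  -0.3 299.9] F [0.1 0.1 0.3] w 0.1 g 0.0
red 1649 px 234 265 4 65 med [-24.5   0.5 215.7] lo [-35.8  -9.3 178.9] hi [ -9.2  10.2 234.3]
tab 84 px 244 256 165 177 med [ 98.8   0.3 153. ] lo [ 90.8  -5.6 149.5] hi [102.8   5.8 155. ]
brass 354 px 241 260 73 171 med [ 59.7   0.4 160.3] lo [  1.1  -7.7 142.4] hi [ 80.6   9.1 162.5]
170 17 [-8.4 -7.4 -6.8] -10.1 10.4
176 83 [-10.6  -9.3  -8.1] -10.0 10.3
182 99 [-13.  -11.6 -10.5] -9.8 10.8
188 115 [-15.4 -14.  -12.8] -9.5 10.5
194 135 [-18.3 -16.7 -15.4] -9.9 11.0
200 126 [-20.7 -19.2 -18.1] -9.7 10.7
206 150 [-23.  -21.7 -20.4] -9.5 11.0
212 173 [-25.7 -24.4 -22.8] -9.9 10.8
218 174 [-28.5 -26.9 -25.5] -9.6 10.6
224 203 [-30.8 -29.3 -27.8] -9.9 10.9
230 373 [-36.4 -33.  -30.5] -10.2 10.6
t 12.0 ch [103.2  -0.4 300. ] F [0.4 0.4 0.6] w 0.1 g 0.0
shift [0.0732 0.0006 0.0098] turn [ 0.0019  0.0023 -0.0026]
```

View pics/w7.png

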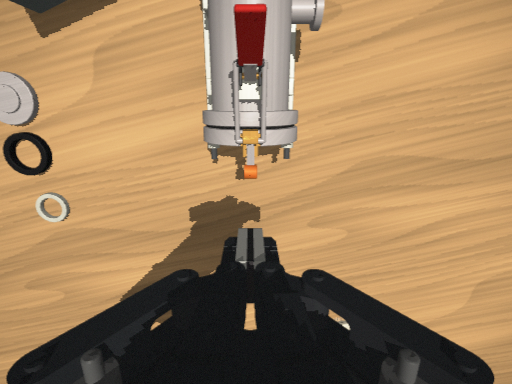

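The bar stays hooked: tab at px (250,172), brass nose over the bar at (250,136). The lever is at about 1.17 rad. I'll come in on its cover side with shut fingers.

```bash
python3 -m handwheel '[[0.05,0.0005,0,0,0,0,-1],[0.098,0.0005,0,0,0,0,-1],[0.098,0.0005,0.03,0,0,0,-1],[0.098,0.0005,0.06,0,0,0,-1],[0.098,0.0005,0.075,0,0,0,-1],[0.11,0.0005,0.076,0,0,0,-1],[0.116,0.0005,0.076,0,0,0,-1],[0.116,0.0005,0.076,0,0,0,-1]]' | grep -E "pos|contact|width"; python3 -c "
from h import *
st()
for th in(1.17,1.05,.95,.85,.75,.65,.55,.45,.35,.25,.15,.05,0): print(th,np.round([-80*np.cos(th)+3*np.sin(th)+11,150+80*np.sin(th)+3*np.cos(th)],1))"
```

```text
position: [583.4, 62.3, 226.4]
contact_force: [-0.1, 0.1, -0.4]
gripper_width: -0.3
t 13.0 ch [-14.4  -0.3 226.4] F [-0.1  0.1 -0.4] w -0.3 g 0.0
1.17 [-17.4 224.8]
1.05 [-26.2 220.9]
0.95 [-33.1 216.8]
0.85 [-39.5 212.1]
0.75 [-45.5 206.7]
0.65 [-50.9 200.8]
0.55 [-55.6 194.4]
0.45 [-59.7 187.5]
0.35 [-63.1 180.2]
0.25 [-65.8 172.7]
0.15 [-67.7 164.9]
0.05 [-68.8 157. ]
0 [-69. 153.]
```

```bash
python3 -m handwheel '[[0.004,0,0.002,0,0,0,-1],[0.008,0,0.004,0,0,0,-1],[0.012,0,0.0055,0,0,0,-1],[0.0155,0,0.0075,0,0,0,-1],[0.0187,0,0.0096,0,0,0,-1],[0.0187,0,0.0096,0,0,0,-1]]' | grep -E "pos|contact"; python3 -m handwheel '[[0.0033,0,0.0023,0,0,0,-1],[0.0064,0,0.0047,0,0,0,-1],[0.0064,0,0.0047,0,0,0,-1]]' | grep -E "pos|contact"; python3 -c "
from h import *
st()"
```

```text
position: [600.8, 57.8, 215.8]
contact_force: [-0.9, -0.0, 1.3]
position: [607.2, 56.3, 211.1]
contact_force: [-1.4, 1.1, 3.8]
t 14.12 ch [-38.9  -0.  211.1] F [-1.4  1.1  3.8] w 0.1 g 1.3
```

```bash
python3 -m handwheel '[[0.003,0,0.0027,0,0,0,-1],[0.006,0,0.0054,0,0,0,-1],[0.006,0,0.0054,0,0,0,-1]]' | grep -E "pos|contact"; python3 -m handwheel '[[0.0028,0,0.003,0,0,0,-1],[0.0054,0,0.0059,0,0,0,-1],[0.0054,0,0.0059,0,0,0,-1]]' | grep -E "pos|contact"; python3 -c "
from h import *
st()"
```

```text
position: [613.1, 54.9, 205.6]
contact_force: [-0.7, 0.6, 4.3]
position: [618.2, 53.6, 199.8]
contact_force: [-0.3, -0.4, 4.9]
t 14.88 ch [-50.3  -0.  199.8] F [-0.3 -0.4  4.9] w -0.5 g 1.7
```

```bash
python3 -m handwheel '[[0.0025,0,0.0032,0,0,0,-1],[0.0047,0,0.0064,0,0,0,-1],[0.0068,0,0.01,0,0,0,-1],[0.0088,0,0.0135,0,0,0,-1],[0.0088,0,0.0135,0,0,0,-1]]' | grep -E "pos|contact"; python3 -m handwheel '[[0.0017,0,0.0036,0,0,0,-1],[0.0034,0,0.0073,0,0,0,-1],[0.0048,0,0.011,0,0,0,-1],[0.0061,0,0.0148,0,0,0,-1],[0.0061,0,0.0148,0,0,0,-1]]' | grep -E "pos|contact"; python3 -c "
from h import *
st()"
```

```text
position: [626.8, 51.5, 186.2]
contact_force: [0.6, 0.7, 2.7]
position: [631.4, 49.9, 170.3]
contact_force: [0.4, -0.6, 0.3]
t 16.12 ch [-64.    0.4 170.3] F [ 0.4 -0.6  0.3] w 0.1 g 0.3
```

```bash
python3 -m handwheel '[[0.001,0,0.004,0,0,0,-1],[0.0019,0,0.008,0,0,0,-1],[0.0025,0,0.012,0,0,0,-1],[0.0025,0,0.014,0,0,0,-1],[0.0025,0,0.014,0,0,0,-1]]' | grep -E "pos|contact"; for i in 1 2; do python3 -m handwheel '[[0,0,0.001,0,0,0,-1],[0,0,0.001,0,0,0,-1]]' | grep -E "pos|contact";done
```

```text
position: [634.5, 49.4, 157.1]
contact_force: [-0.5, 0.4, 0.1]
position: [634.6, 49.5, 156.5]
contact_force: [0.2, 0.5, 0.9]
position: [634.6, 49.5, 155.5]
contact_force: [-0.1, -0.3, -0.4]
```

```bash
for i in 1 2 3; do python3 -m handwheel '[[0,0,0.001,0,0,0,-1],[0,0,0.001,0,0,0,-1]]' | grep -E "pos|contact";done
```

```text
position: [634.6, 49.5, 154.4]
contact_force: [-0.3, 0.4, -0.4]
position: [634.6, 49.5, 153.4]
contact_force: [0.7, -0.9, 0.6]
position: [634.7, 49.5, 153.1]
contact_force: [-1.6, 0.0, 3.0]
```

The lever is felt on its stop at z≈153, where the home height should be. I'll retract and check.

```bash
python3 -m handwheel '[[0,0,-0.03,0,0,0,-1],[0,0,-0.08,0,0,0,-1],[-0.04,0,-0.13,0,0,0,-1],[-0.09,0,-0.15,0,0,0,-1],[-0.12,0,-0.17,0,0,0,-1],[-0.12,0,-0.17,0,0,0,-1],[-0.12,0,-0.17,0,0,0,-1]]' | grep -E "pos|contact"; python3 look.py w8;  python3 - <<'E'
from h import *
im=cv2.imread('pics/w8.png'); cv2.imwrite('pics/w8c.png',im)
C=np.load('/tmp/w.npy'); hsv=cv2.cvtColor(im,cv2.COLOR_BGR2HSV).astype(int)
m=((hsv[...,0]<6)|(hsv[...,0]>170))&(hsv[...,1]>150)&(C[...,2]>130)&(abs(C[...,1])<20); p=C[m]
if len(p): print('red slope',np.polyfit(p[:,0],p[:,2],1), p[:,0].min(),p[:,0].max())
E
```

```text
position: [518.1, 78.0, 322.0]
contact_force: [0.5, -0.4, -0.6]
t 18.88 ch [ 5.28e+01 -3.00e-01  3.22e+02] F [ 0.5 -0.4 -0.6] w 0.1 g 0.0
red 1329 px 240 260 37 105 med [-59.8   0.3 153.5] lo [-87.2  -9.8 152.1] hi [-28.2   9.9 155. ]
tab 92 px 245 256 200 211 med [ 86.8  -0.6 167.3] lo [ 83.2  -5.8 164.1] hi [ 94.5   5.7 169.7]
brass 264 px 242 260 125 192 med [ 55.5   0.  160.2] lo [  0.3  -7.6 142.2] hi [ 77.    8.7 162.6]
red slope [1.75277509e-03 1.53621136e+02] -89.0742648082908 -23.018066398971786
```

View pics/w8c.png

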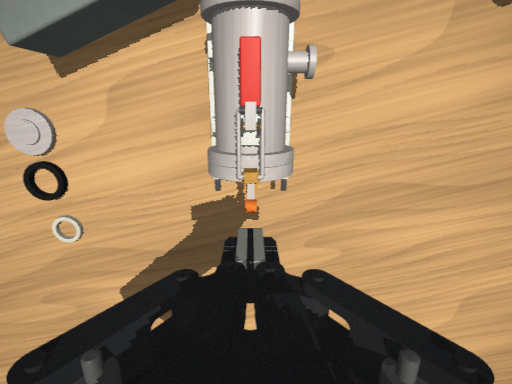

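The lever lies flat along the vessel (slope ≈0). The bar is still under the brass nose (250,175), and the cover has been pulled in by about 3 mm. The robot is clear, so I'll hand in.

```bash
python3 -c "
from bench import job_done; print(job_done())"
```

```text
the job is handed in; nothing more can be done
None
```

The job is handed in at about 19 s: the loop is hooked under the keeper's nose, the lever lies flat on its stop, and the cover measures about 3 mm tighter on its gasket; hand-in returned no verdict.

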